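# Rack the tall drawer side

## Task

Two cut boards stand on edge on the workbench. Pick up the taller one and slide it upright down into the empty slot of the wooden parts rack, roughly centred along the slot; lower it fully to the slot's floor before you let go of it, rather than dropping it. Leave the short board on the bench and the short board already in the rack where they are.

Things in the scene. Friction and masses are not known exactly. Their poses are not given: they have to be found in the camera images.
- panel_center (a point): centre (half-way up) of the tall board: a loose, pale rectangular wooden board, 130 mm long (x), 18 mm thick (y) and 140 mm high (z), about 0.2 kg, standing on its long narrow edge on the bench. x runs along its length, y through its thickness, z up; its underside is 70 mm below this point. Taken across its thickness near its top edge.
- slot_floor (a point): centre of the empty slot's floor, 12 mm above the bench; x along the slot, y across, z up. Fixed rack on a dark base 120 x 170 mm: three parallel fences 100 mm long, 34 thick, leave two slots 30 mm wide, 64 mm apart, open at top and ends; the other (+y or -y side) holds a short board. Fence sides rise 45 mm above the floor, then slope at 45 degrees to a ridge at 62 mm (mouth 64 mm wide).
- offcut_center (a point): centre of the short board standing on edge on the bench: same wood, loose, 100 mm long (x), 18 mm thick (y), 85 mm high (z). To be left alone.
- racked_center (a point): centre of the short board already standing in the rack's other slot: same wood, loose, 100 mm long (x), 18 mm thick (y), 85 mm high (z); its top is 97 mm above the bench. To be left alone.
There are look-alikes about, which are no part of the job. Leave any green or red look-alike of the part that bears panel_center alone.

How it is judged:
By the outcome, as a careful person would: the job done as asked, in the order asked, and still so for the second after the job is handed in, with the robot touching nothing.
It also fails if it takes over 40 s, if anything falls off the work surface, if the arm or the gripper's body presses on something with over 40 N, if the wrist force passes 120 N, or if a joint passes its speed limit or range.

## Robot

A 6-joint arm with a two-finger parallel gripper is mounted at the origin on the work surface. World frame = base frame: x ahead of the robot, y to its left, z up, the work surface at z = 0. Lengths are in m, angles in rad, forces in N, time in s.
With the tool pointing down it reaches from about 0.4 to 0.825 m from the base axis. Payload 7 kg.
Tool frame: the origin (TCP) lies at the very end of the fingers, on their centre line; the grasp point (between the pads) lies 19 mm behind it; z points along the fingers, y is the line along which they close (so a half turn about z gives the same grasp; the last joint's range is limited). The gripper opens to 85 mm and grips with 20 to 120 N. Pads are 22 mm wide; open, the fingers measure 114 mm over their backs; the gripper's body (76 mm by 85 mm) begins 54 mm behind the grasp point. The pads swing forward as they close: fully open they stand 13 mm farther back than shut.
Start: joints at [1.565, 0.359, 0.012, 0, -1.224, -0.288], TCP at [0.195, 0.646, 0.231] pointing down, gripper open.
Joint ranges: [-3.07, 3.07], [-1.43, 2.12], [-1.02, 1.25], [-3.03, 1.67], [-3.05, -0], [-3.03, 3.03]. Speed limits (rad/s): [2.39, 2.39, 3.01, 3.14, 3.14, 3.14].

## Interface

Orientations are given as a unit quaternion [x, y, z, w].
In Python, from station import monitor, eyes, arm, finder gives the robot as it stands. The module is installed in compiled form; this text tells all that it offers.
- The arm moves only by the tool move_arm, never from a script. Its argument "plan" is a list of rows, each an object with "offset": the shift along the tool's x, y, z in cm, a list of three; "twist": the turn, a rotation vector about the tool's x, y, z in rad, a list of three; "grip": the closure, from 0 (fully open) to 1 (shut). In form: [{"offset": [x, y, z], "twist": [wx, wy, wz], "grip": grip}, ...]. A call has exactly 5 rows; each row shifts and turns the commanded pose from where the row before left it, along the tool's axes as they then stand; what a row does not reach is not made up. A row lasts 1/8 s, in which the tool goes at most 62.5 mm and 10.7 degrees, less where a joint would pass 70% of its speed; a pose out of reach is approached as far as the arm can. A call is refused whole if a number of a shift passes 6.25 or a number of a turn 0.188, either way. A call with a gripper value outside its range is refused whole. The fingers move at their own pace and stop on an object; the grip force is fixed at half the most. Time passes only in rows, so rows that do not move let the fingers close, or fill a call up. It gives the time, the measured TCP pose, the force, the opening and the grip force at its end, in the units of the state.
- monitor.get_obs(): the state, without advancing time (a new reading comes with each control period).
- eyes.capture(name): name is "side" or "top" or "wrist"; returns the picture (384x512x3 uint8, red, green, blue); there is no depth.
- eyes.camera_params(name): a dict with "fx", "fy", "cx", "cy" (pixels), "extrinsics" (4x4, takes a point from world to camera coordinates); the wrist camera has in their place "mount" (4x4, takes a point from camera to tool coordinates, whose origin is the TCP and whose axes are the flange's). Camera axes: x right, y down, z forward; pixel columns grow to the right and rows downward; lengths in m; the calibration is good to about 2 mm. A picture is of the moment at which its call begins: read the wrist's pose just before it. camera_params takes no time and is no camera call.
- arm.close_job(): hands the job in; it is judged then, once.
Trained networks look in the newest picture that a camera, given by its name, has taken for a name from the list of things; names that differ only in an ending like _2 or _b are one class to them, and where a whole thing is asked for, a point or a joint stands for the part that bears it (a point fixed in the world has none). Each returns a list of dicts, best first, with "score" (0 to 1); they miss things now and then, are a little off and sometimes report something else, mostly with a low value. They report only what shows in the picture. A call takes as long as a camera call. They do not tell look-alikes from the thing itself.
- finder.spot_in(camera, name): "uv" ([column, row] in pixels, amid what is visible of it).
The state is a dict: "time": time; "joints": joint angles; "joint_vel": joint speeds; "joint_efforts": joint torques, N m; "tool_pos": TCP position; "tcp_rot": TCP orientation; "wrist_force": force on the tool from outside, world axes, zero at the start; "ft_torque": the same for the moment, N m; "grip_width": finger opening in m; "gripper_force": force on a finger pad.
Only numpy, scipy, OpenCV 4.12 (cv2) and the standard library are available. Lean on these libraries where they do the work, as an engineer would, in place of code of your own. Each camera call takes 0.05 s, during which the arm holds its last target. There are 200 camera calls.

## Working session

There is one attempt and no reset: what is moved stays moved. The work goes in short steps, Python scripts to look and compute and a tool call to move; the robot and the scene stay as the last step left them, time stands still between calls to the robot, and variables do not carry over. Pictures are saved under pics/ and viewed, at most 10 in all, crops included, and the job is handed in when it is done.

Besides the shell and the picture viewer there is one more tool, called in YAML: its name, and indented under it one key for each argument. move_arm: Moves the arm, as the interface text tells. Its arguments: {"type":"object","properties":{"plan":{"type":"array"}},"required":["plan"]}

```bash
mkdir -p pics; cat > h.py <<'E'
import numpy as np, cv2
from station import monitor, eyes, arm, finder
from scipy.spatial.transform import Rotation as R
def cam(n):
    p=eyes.camera_params(n); K=np.array([[p['fx'],0,p['cx']],[0,p['fy'],p['cy']],[0,0,1.]])
    if 'extrinsics' in p: T=np.array(p['extrinsics'])
    else:
        o=monitor.get_obs(); W=np.eye(4); W[:3,:3]=R.from_quat(o['tcp_rot']).as_matrix(); W[:3,3]=o['tool_pos']
        T=np.linalg.inv(W@np.array(p['mount']))
    return K,T
def proj(c,P):
    K,T=c; q=(np.atleast_2d(P)@T[:3,:3].T+T[:3,3])@K.T; return q[:,:2]/q[:,2:]
def onz(c,uv,z):
    K,T=c; d=T[:3,:3].T@np.linalg.inv(K)@[uv[0],uv[1],1]; o=-T[:3,:3].T@T[:3,3]; return o+d*(z-o[2])/d[2]
def save(im,f): cv2.imwrite('pics/'+f,im[:,:,::-1])
E
python3 - <<'E'
from h import *
o=monitor.get_obs(); print(o['tool_pos'],o['tcp_rot'],o['time'])
ims=[]
for n in('top','side','wrist'):
    c=cam(n); im=eyes.capture(n); save(im,n+'0.png'); ims.append(im)
    print(n,'campos',np.round(-c[1][:3,:3].T@c[1][:3,3],3),c[0][0,0])
    if n=='wrist': print(eyes.camera_params(n)['mount'])
    for k,z in(('panel_center',.07),('slot_floor',.012),('offcut_center',.0425),('racked_center',.0545)):
        for r in finder.spot_in(n,k)[:4]: print(n,k,np.round(r['uv']),round(r['score'],2),np.round(onz(c,r['uv'],z),3))
E
```

```text
[0.195339   0.64561095 0.23036047] [ 9.89222353e-01 -1.46418713e-01 -4.51507008e-05  8.33622080e-04] 0.0
top campos [ 0.363 -0.018  1.176] 468.61728351060754
top panel_center [198. 116.] 0.93 [0.688 0.116 0.07 ]
top panel_center [244. 260.] 0.89 [0.341 0.007 0.07 ]
top panel_center [347. 251.] 0.88 [ 0.358 -0.233  0.07 ]
top panel_center [283. 184.] 0.72 [ 0.518 -0.087  0.07 ]
top slot_floor [170. 195.] 0.64 [0.504 0.194 0.012]
top offcut_center [372. 175.] 0.73 [ 0.541 -0.308  0.042]
top offcut_center [170. 194.] 0.33 [0.502 0.188 0.042]
top racked_center [195. 184.] 0.69 [0.523 0.126 0.054]
side campos [0.157 0.479 0.644] 473.6931980837047
side panel_center [131. 194.] 0.78 [0.695 0.111 0.07 ]
side panel_center [331. 246.] 0.7 [0.351 0.003 0.07 ]
side panel_center [283. 176.] 0.62 [ 0.507 -0.093  0.07 ]
side offcut_center [328. 129.] 0.71 [ 0.534 -0.312  0.042]
side racked_center [207. 244.] 0.64 [0.52  0.11  0.054]
side racked_center [284. 176.] 0.64 [ 0.517 -0.11   0.054]
wrist campos [0.269 0.623 0.375] 322.07707400211416
[[-2.12252727e-04 -9.53553094e-01 -3.01224919e-01  7.73760423e-02]
 [ 9.99999936e-01 -1.15551078e-04 -3.38845226e-04  2.81402249e-04]
 [ 2.88300049e-04 -3.01224972e-01  9.53553057e-01 -1.44090835e-01]
 [ 0.00000000e+00  0.00000000e+00  0.00000000e+00  1.00000000e+00]]
```

View pics/top0.png

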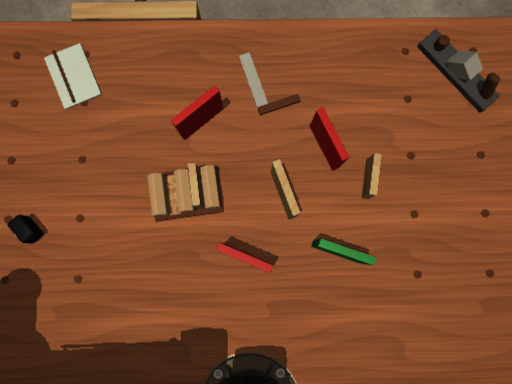

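View pics/side0.png

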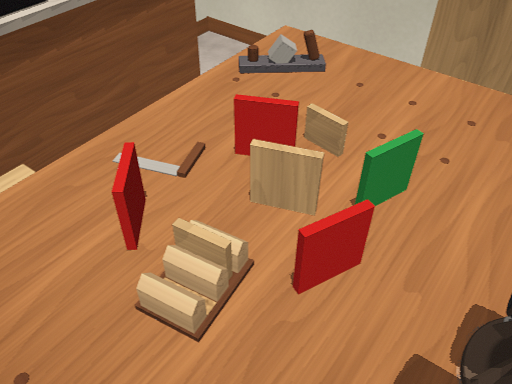

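The top view shows the tall pale board at about (283,188) and the short one at (372,175). The rack is at about (186,192), its empty slot near (173,195) and the racked board near (194,185). The red and green ones are look-alikes. I'll zoom in for edge measurements.

```bash
python3 - <<'E'
import cv2
a=cv2.imread('pics/top0.png')[150:226,140:310]; cv2.imwrite('pics/tc.png',cv2.resize(a,(800,358),interpolation=cv2.INTER_CUBIC))
b=cv2.imread('pics/side0.png')[130:340,130:330]; cv2.imwrite('pics/sc.png',cv2.resize(b,(571,600),interpolation=cv2.INTER_CUBIC))
E
```

```text
(no output)
```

View pics/tc.png

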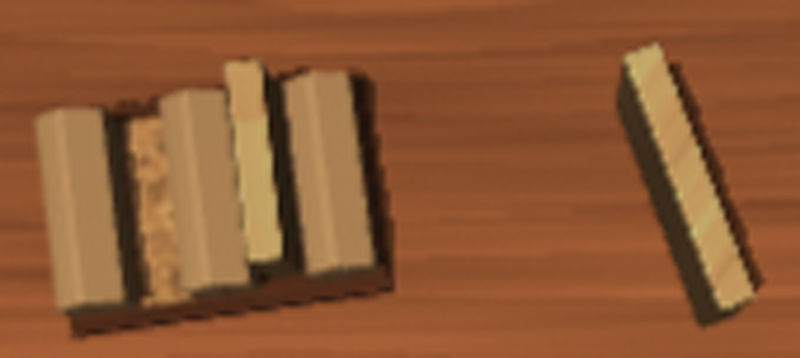

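View pics/sc.png

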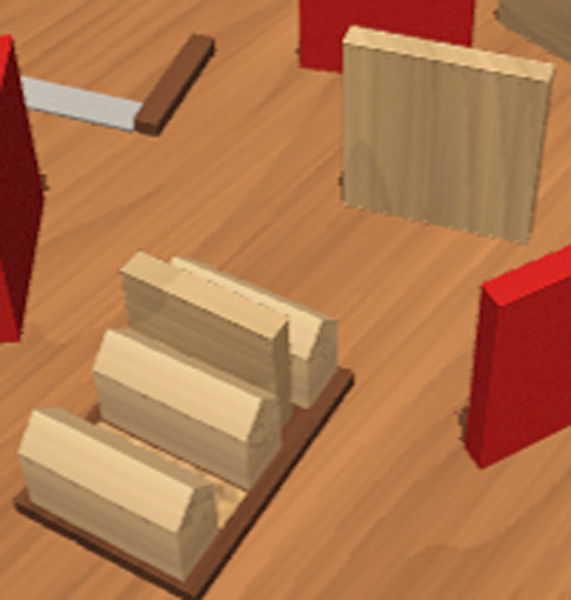

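The zoom shows the board's top face and the rack's ridges clearly in both cameras. I'll fit poses to those corners.

```bash
cat > fit.py <<'E'
from h import *
from scipy.optimize import least_squares
t=lambda l:np.array(l)/(800/170)+[140,150]-.5*0
s=lambda l:np.array(l)/(571/200)+[130,130]
ct,cs=cam('top'),cam('side')
def fit(mt,ut,ms,us,x0):
    def W(p,m):
        c,q=np.cos(p[2]),np.sin(p[2]); m=np.array(m,float)
        return np.c_[p[0]+c*m[:,0]-q*m[:,1],p[1]+q*m[:,0]+c*m[:,1],m[:,2]]
    f=lambda p:np.r_[(proj(ct,W(p,mt))-t(ut)).ravel()*2.0,(proj(cs,W(p,ms))-s(us)).ravel()]
    r=least_squares(f,x0,loss='soft_l1'); print(np.round(r.x,4),'yaw deg',np.degrees(r.x[2]).round(1)); print(np.round(r.fun.reshape(-1,2),1).tolist())
a,b=.065,.009
fit([[a,b,.14],[a,-b,.14],[-a,-b,.14],[-a,b,.14]],[[624,62],[660,42],[753,295],[717,313]],
    [[a,b,.14],[-a,b,.14],[a,b,0],[-a,b,0]],[[346,42],[548,80],[343,205],[528,241]],[.518,-.09,.3])
e=.05;h=.074
fit([[e,.064,h],[-e,.064,h],[e,0,h],[-e,0,h],[e,-.064,h],[-e,-.064,h]],[[64,107],[83,305],[192,90],[213,290],[320,70],[343,268]],
    [[e,.064,h],[-e,.064,h],[e,0,h],[-e,0,h],[e,-.064,h],[-e,-.064,h]],[[37,410],[213,487],[110,332],[270,398],[175,258],[333,320]],[.51,.16,.1])
E
python3 fit.py; python3 -c "
from h import *
M=R.from_quat(monitor.get_obs()['tcp_rot']).as_matrix();print(M.round(3))"
```

```text
[ 0.5008 -0.0896  0.3313] yaw deg 19.0
[[-0.2, -2.6], [-0.5, 0.6], [0.4, 1.7], [0.4, -0.5], [-0.9, -0.8], [0.8, 0.3], [-0.1, -0.5], [-0.1, 1.4]]
[0.5064 0.1511 0.1297] yaw deg 7.4
[[-0.2, 1.2], [1.5, 0.2], [-1.1, 0.9], [0.3, -1.2], [-2.2, 1.9], [-1.0, 0.4], [0.5, -1.1], [-5.3, -0.4], [0.8, -2.1], [-1.5, -0.5], [1.1, -1.5], [-2.4, -1.0]]
[[ 0.957 -0.29   0.   ]
 [-0.29  -0.957  0.   ]
 [-0.    -0.    -1.   ]]
```

move_arm:
  plan:
    - {"offset": [3.3,4.1,-0.4],"twist": [0,0,0],"grip": 0}
    - {"offset": [3.3,4.1,-0.4],"twist": [0,0,0],"grip": 0}
    - {"offset": [3.3,4.1,-0.4],"twist": [0,0,0],"grip": 0}
    - {"offset": [3.3,4.1,-0.4],"twist": [0,0,0],"grip": 0}
    - {"offset": [3.3,4.1,-0.4],"twist": [0,0,0],"grip": 0}

```text
time: 1.38
tool_pos: [0.2945, 0.4005, 0.2517]
tcp_rot: [0.989, -0.146, 0.0, -0.0]
wrist_force: [0.7, 0.5, 1.0]
grip_width: 0.0853
gripper_force: 0.0
```

move_arm:
  plan:
    - {"offset": [3.3,4.1,0],"twist": [0,0,0],"grip": 0}
    - {"offset": [3.3,4.1,0],"twist": [0,0,0],"grip": 0}
    - {"offset": [3.3,4.1,0],"twist": [0,0,0],"grip": 0}
    - {"offset": [3.3,4.1,0],"twist": [0,0,0],"grip": 0}
    - {"offset": [3.3,4.1,0],"twist": [0,0,0],"grip": 0}

```text
time: 2.0
tool_pos: [0.393, 0.1565, 0.2518]
tcp_rot: [0.989, -0.146, 0.0, -0.001]
wrist_force: [1.5, -0.5, 0.1]
grip_width: 0.0854
gripper_force: 0.0
```

move_arm:
  plan:
    - {"offset": [3.5,4.1,0],"twist": [0,0,0],"grip": 0}
    - {"offset": [3.5,4.1,0],"twist": [0,0,0],"grip": 0}
    - {"offset": [3.5,4.1,0],"twist": [0,0,0],"grip": 0}
    - {"offset": [3.5,4.1,0],"twist": [0,0,0],"grip": 0}
    - {"offset": [3.5,4.1,0],"twist": [0,0,0],"grip": 0}

```text
time: 2.62
tool_pos: [0.5013, -0.0907, 0.2517]
tcp_rot: [0.989, -0.146, 0.0, -0.0]
wrist_force: [0.7, 1.3, -0.2]
grip_width: 0.0855
gripper_force: 0.0
```

move_arm:
  plan:
    - {"offset": [0,0,0],"twist": [0,0,-0.125],"grip": 0}
    - {"offset": [0,0,0],"twist": [0,0,-0.125],"grip": 0}
    - {"offset": [0,0,0],"twist": [0,0,-0.125],"grip": 0}
    - {"offset": [0,0,0],"twist": [0,0,-0.125],"grip": 0}
    - {"offset": [0,0,0],"twist": [0,0,-0.125],"grip": 0}

```text
time: 3.25
tool_pos: [0.5008, -0.0889, 0.2515]
tcp_rot: [0.986, 0.167, 0.0, -0.0]
wrist_force: [-0.6, -0.2, -0.0]
grip_width: 0.0855
gripper_force: 0.0
```

```bash
cat > w.py <<'E'
from h import *; import sys
o=monitor.get_obs(); c=cam('wrist'); im=eyes.capture('wrist')
print(np.round(o['tool_pos'],4),R.from_quat(o['tcp_rot']).as_matrix().round(3).tolist(),np.round(o['joints'],2))
save(im,sys.argv[1]+'.png'); np.savez(sys.argv[1],K=c[0],T=c[1])
E
python3 w.py w1; python3 - <<'E'
from h import *
d=np.load('w1.npz');c=(d['K'],d['T'])
p=[.5008,-.0896];y=.3313;a,b=.065,.009
P=[[p[0]+np.cos(y)*u-np.sin(y)*v,p[1]+np.sin(y)*u+np.cos(y)*v,z] for z in(.14,0) for u,v in((a,b),(a,-b),(-a,-b),(-a,b))]
im=cv2.imread('pics/w1.png')
q=proj(c,P);print(q.round(0))
for u in q: cv2.circle(im,tuple(int(v) for v in u),2,(255,0,0),-1)
cv2.imwrite('pics/w1o.png',cv2.resize(im,(800,600)))
E
```

```text
[ 0.5008 -0.0889  0.2515] [[0.944, 0.329, 0.0], [0.329, -0.944, 0.0], [0.0, 0.0, -1.0]] [ 0.21  0.07 -0.32 -0.   -1.19  1.69]
[[239. 110.]
 [262. 110.]
 [260. 261.]
 [240. 261.]
 [243. 104.]
 [258. 104.]
 [257. 208.]
 [243. 208.]]
```

View pics/w1o.png

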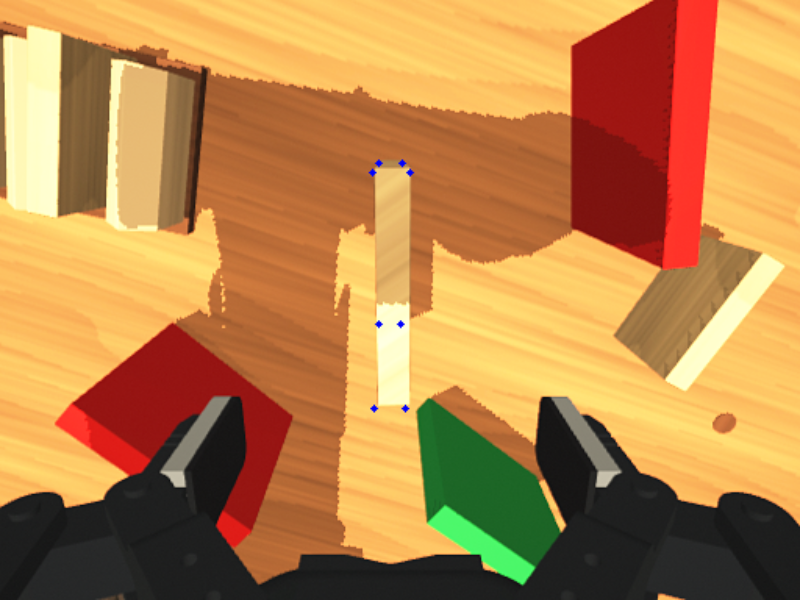

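The wrist view agrees with the fit to about 1–2 mm: board corners at (375,168), (410,168), (377,405) and (410,405) in the upscaled picture. The fingers have free space on both sides, so I'll descend.

move_arm:
  plan:
    - {"offset": [0,0.1,3.5],"twist": [0,0,-0.01],"grip": 0}
    - {"offset": [0,0,3.5],"twist": [0,0,0],"grip": 0}
    - {"offset": [0,0,3.5],"twist": [0,0,0],"grip": 0}
    - {"offset": [0,0,2.5],"twist": [0,0,0],"grip": 0}
    - {"offset": [0,0,1.6],"twist": [0,0,0],"grip": 0}

```text
time: 3.92
tool_pos: [0.5006, -0.0898, 0.1041]
tcp_rot: [0.986, 0.169, -0.001, -0.0]
wrist_force: [-0.3, 1.1, 0.7]
grip_width: 0.0853
gripper_force: 0.0
```

move_arm:
  plan:
    - {"offset": [0,0,0],"twist": [0,0,0],"grip": 0.5}
    - {"offset": [0,0,0],"twist": [0,0,0],"grip": 0.7}
    - {"offset": [0,0,0],"twist": [0,0,0],"grip": 0.85}
    - {"offset": [0,0,0],"twist": [0,0,0],"grip": 1}
    - {"offset": [0,0,0],"twist": [0,0,0],"grip": 1}

```text
time: 4.55
tool_pos: [0.5017, -0.0898, 0.1062]
tcp_rot: [0.985, 0.17, 0.001, 0.0]
wrist_force: [-0.4, -0.2, 6.8]
grip_width: 0.0174
gripper_force: 59.6
```

move_arm:
  plan:
    - {"offset": [0,0,-1],"twist": [0,0,0],"grip": 1}
    - {"offset": [0,0,-3],"twist": [0,0,0],"grip": 1}
    - {"offset": [0,0,-4],"twist": [0,0,0],"grip": 1}
    - {"offset": [0,0,-4],"twist": [0,0,0],"grip": 1}
    - {"offset": [0,0,-3],"twist": [0,0,0],"grip": 1}

```text
time: 5.18
tool_pos: [0.501, -0.0897, 0.2575]
tcp_rot: [0.985, 0.17, 0.001, -0.0]
wrist_force: [0.7, 0.7, -1.7]
grip_width: 0.0174
gripper_force: 58.7
```

```bash
python3 w.py w2; python3 -c "
from h import *
o=monitor.get_obs();print(o['wrist_force'],o['ft_torque'],o['grip_width'])
save(eyes.capture('side'),'s2.png')
a=cv2.imread('pics/w2.png');b=cv2.imread('pics/s2.png')
cv2.imwrite('pics/c2.png',cv2.resize(np.hstack([a,b]),(800,300)))"
```

```text
[ 0.501  -0.0897  0.2575] [[0.942, 0.335, 0.001], [0.335, -0.942, 0.0], [0.001, 0.0, -1.0]] [ 0.21  0.06 -0.31 -0.   -1.2   1.7 ]
[ 2.7569577  -0.18269301  4.49160591] [-0.07695436 -0.52905839  0.0059982 ] 0.017074009597797146
```

View pics/c2.png

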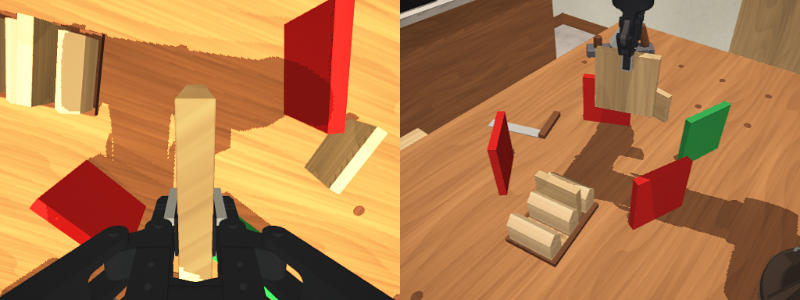

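The board hangs upright and centred between the fingers. I'll move beside the rack and turn to the slot's yaw to look at it.

move_arm:
  plan:
    - {"offset": [1.5,-4.4,0],"twist": [0,0,0],"grip": 1}
    - {"offset": [1.6,-4.4,0],"twist": [0,0,0],"grip": 1}
    - {"offset": [1.6,-4.4,0],"twist": [0,0,0],"grip": 1}
    - {"offset": [0,0,0],"twist": [0,0,0.107],"grip": 1}
    - {"offset": [0,0,0],"twist": [0,0,0.107],"grip": 1}

```text
time: 5.9
tool_pos: [0.5005, 0.051, 0.2546]
tcp_rot: [0.998, 0.062, -0.001, 0.0]
wrist_force: [-0.0, -0.9, -1.8]
grip_width: 0.0172
gripper_force: 59.4
```

```bash
python3 w.py w3; python3 - <<'E'
from h import *
d=np.load('w3.npz');c=(d['K'],d['T'])
p=[.5064,.1511];y=.1297
im=cv2.resize(cv2.imread('pics/w3.png'),(800,600)); k=800/512
P=lambda u,v,z:[p[0]+np.cos(y)*u-np.sin(y)*v,p[1]+np.sin(y)*u+np.cos(y)*v,z]
for v,z in((.064,.074),(0,.074),(-.064,.074),(.047,.012),(.017,.012),(.085,.006),(-.085,.006)):
    e=.05 if abs(v)<.08 else .06
    q=proj(c,[P(e,v,z),P(-e,v,z)])*k; print(v,z,q.round(0).tolist())
    cv2.line(im,*[tuple(int(t) for t in a) for a in q],(255,0,0),1)
cv2.imwrite('pics/w3o.png',im)
E
```

```text
[0.5005 0.051  0.2546] [[0.992, 0.125, -0.002], [0.125, -0.992, -0.0], [-0.002, 0.0, -1.0]] [ 0.49  0.06 -0.32 -0.   -1.19  1.2 ]
0.064 0.074 [[127.0, 161.0], [151.0, 314.0]]
0 0.074 [[230.0, 160.0], [245.0, 313.0]]
-0.064 0.074 [[333.0, 160.0], [339.0, 313.0]]
0.047 0.012 [[192.0, 158.0], [208.0, 289.0]]
0.017 0.012 [[233.0, 158.0], [245.0, 289.0]]
0.085 0.006 [[142.0, 144.0], [165.0, 299.0]]
-0.085 0.006 [[371.0, 143.0], [373.0, 298.0]]
```

View pics/w3o.png

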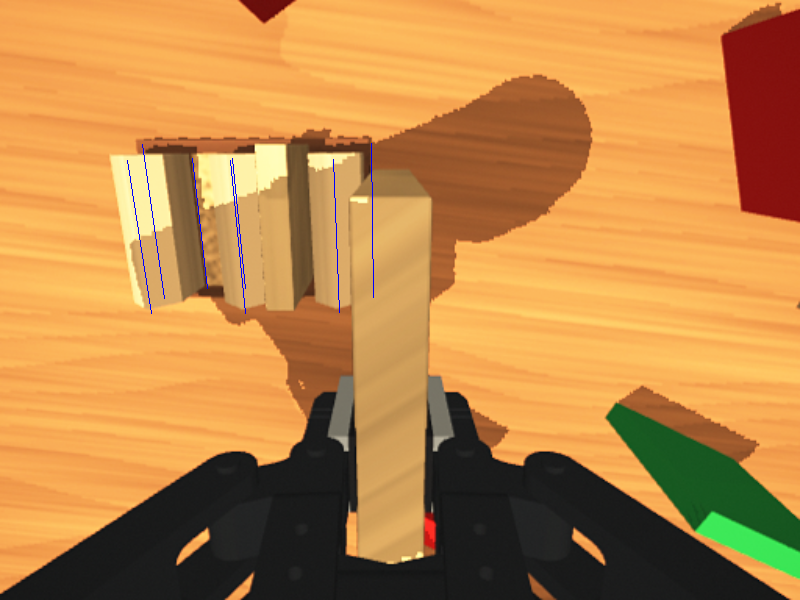

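The overlay is a few mm off lengthwise: the rack sits about 4 mm farther along +x than fitted, its fence ends at rows 154 and 306. I'll zoom in to refine it.

```bash
python3 - <<'E'
import cv2
a=cv2.imread('pics/w3.png')[80:210,60:245]; cv2.imwrite('pics/w3c.png',cv2.resize(a,(800,562),interpolation=cv2.INTER_CUBIC))
E
```

```text
(no output)
```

View pics/w3c.png

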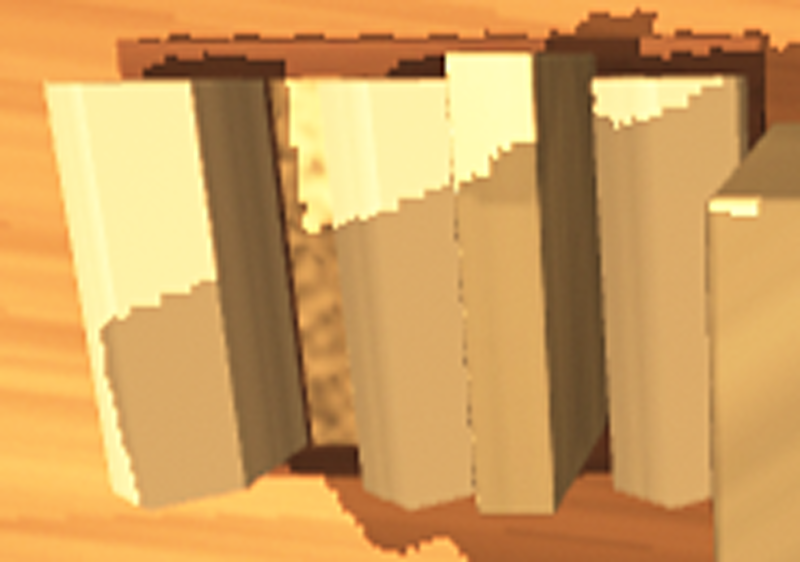

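```bash
python3 - <<'E'
from h import *
from scipy.optimize import least_squares
d=np.load('w3.npz');c=(d['K'],d['T'])
m=np.array([[-50,81,57],[-50,64,74],[-50,47,57],[-50,47,12],[50,81,57],[50,47,57],[50,47,12],[-50,17,57],[-50,0,74],[50,17,57],[-50,-47,57],[-50,-64,74],[50,-47,57],[60,85,12],[60,-85,12]])/1000.
u=np.array([[115,492],[143,507],[245,487],[308,443],[45,85],[192,80],[267,80],[362,490],[408,510],[322,80],[617,490],[672,507],[592,80],[120,42],[765,37]])/(800/185)+[60,80]
def W(p,m):
    C,S=np.cos(p[2]),np.sin(p[2]); return np.c_[p[0]+C*m[:,0]-S*m[:,1],p[1]+S*m[:,0]+C*m[:,1],m[:,2]+(p[3] if len(p)>3 else 0)]
for x0 in([.506,.151,.13],[.506,.151,.13,0]):
    r=least_squares(lambda p:(proj(c,W(p,m))-u).ravel(),x0,loss='soft_l1'); print(np.round(r.x,4),np.degrees(r.x[2]).round(2)); print(np.round(r.fun.reshape(-1,2),1).tolist())
    print('slot',W(r.x,np.array([[0,.032,.012]])).round(4))
# held board in tool frame via its top corners
tp=np.array([.5005,.051,.2546]); Rm=R.from_quat(monitor.get_obs()['tcp_rot']).as_matrix()
v=np.array([[350,197],[431,197]])/(800/512)
for zt in(.285,.290): print('board far corners in tool',[((onz(c,q,zt)-tp)@Rm).round(4).tolist() for q in v])
v=np.array([[357,560],[425,560]])/(800/512)
print('near',[((onz(c,q,.29)-tp)@Rm).round(4).tolist() for q in v])
E
```

```text
[0.5094 0.153  0.1265] 7.25
[[-0.2, -0.7], [1.6, 0.5], [0.3, 0.4], [-0.0, -0.2], [0.7, -0.6], [0.1, 0.5], [-0.4, -0.2], [0.3, -0.4], [0.7, -0.3], [-0.4, 0.5], [-1.0, -0.5], [0.0, 0.3], [0.1, 0.3], [-0.8, -0.5], [-0.8, 0.4]]
slot [[0.5053 0.1847 0.012 ]]
[0.5096 0.1526 0.1265 0.0011] 7.25
[[-0.4, -0.6], [1.4, 0.7], [0.2, 0.5], [-0.1, -0.1], [0.5, -0.7], [0.0, 0.4], [-0.5, -0.3], [0.3, -0.2], [0.7, -0.1], [-0.4, 0.3], [-0.9, -0.3], [0.2, 0.5], [0.3, 0.2], [-1.0, -0.7], [-0.6, 0.2]]
slot [[0.5056 0.1844 0.0131]]
board far corners in tool [[0.0664, -0.009, -0.0305], [0.0665, 0.009, -0.0305]]
board far corners in tool [[0.0668, -0.0086, -0.0355], [0.0669, 0.0086, -0.0355]]
near [[-0.0293, -0.0085, -0.0354], [-0.0292, 0.0098, -0.0354]]
```

move_arm:
  plan:
    - {"offset": [0.7,-4.4,0],"twist": [0,0,0],"grip": 1}
    - {"offset": [0.7,-4.4,0],"twist": [0,0,0],"grip": 1}
    - {"offset": [0.6,-4.4,0],"twist": [0,0,0],"grip": 1}
    - {"offset": [0,0,0],"twist": [0,0,0],"grip": 1}
    - {"offset": [0,0,0],"twist": [0,0,0],"grip": 1}

```text
time: 6.58
tool_pos: [0.5038, 0.1835, 0.2547]
tcp_rot: [0.998, 0.064, -0.001, 0.0]
wrist_force: [-0.4, -0.5, -2.5]
grip_width: 0.0175
gripper_force: 59.8
```

```bash
python3 -c "
from h import *
o=monitor.get_obs();p=o['tool_pos'];M=R.from_quat(o['tcp_rot']).as_matrix();print(p,M.round(3).tolist(),o['wrist_force'])
print('tool-frame to go',(M.T@(np.array([.504,.1845,p[2]])-p)).round(4))"
```

```text
[0.50378462 0.18349276 0.2547279 ] [[0.992, 0.128, -0.001], [0.128, -0.992, -0.001], [-0.001, 0.001, -1.0]] [-0.3883596  -0.4553575  -2.54428829]
tool-frame to go [ 0.0003 -0.001  -0.    ]
```

move_arm:
  plan:
    - {"offset": [0,-0.1,2],"twist": [0,0,0],"grip": 1}
    - {"offset": [0,0,3],"twist": [0,0,0],"grip": 1}
    - {"offset": [0,0,3],"twist": [0,0,0],"grip": 1}
    - {"offset": [0,0,2.5],"twist": [0,0,0],"grip": 1}
    - {"offset": [0,0,1.5],"twist": [0,0,0],"grip": 1}

```text
time: 7.2
tool_pos: [0.5037, 0.1833, 0.1342]
tcp_rot: [0.998, 0.063, -0.001, 0.0]
wrist_force: [0.6, -0.3, -1.5]
grip_width: 0.0174
gripper_force: 59.8
```

move_arm:
  plan:
    - {"offset": [0,0,0.5],"twist": [0,0,0],"grip": 1}
    - {"offset": [0,0,0.3],"twist": [0,0,0],"grip": 1}
    - {"offset": [0,0,0.2],"twist": [0,0,0],"grip": 1}
    - {"offset": [0,0,0.2],"twist": [0,0,0],"grip": 1}
    - {"offset": [0,0,0],"twist": [0,0,0],"grip": 1}

```text
time: 7.82
tool_pos: [0.5042, 0.1849, 0.1234]
tcp_rot: [0.998, 0.064, 0.0, -0.0]
wrist_force: [0.4, -0.3, -1.8]
grip_width: 0.0173
gripper_force: 59.8
```

Force unchanged (about −2 N, the board's own weight), so no contact yet. I'll continue gently.

move_arm:
  plan:
    - {"offset": [0,0,0.2],"twist": [0,0,0],"grip": 1}
    - {"offset": [0,0,0.1],"twist": [0,0,0],"grip": 1}
    - {"offset": [0,0,0.1],"twist": [0,0,0],"grip": 1}
    - {"offset": [0,0,0.1],"twist": [0,0,0],"grip": 1}
    - {"offset": [0,0,0],"twist": [0,0,0],"grip": 1}

```text
time: 8.45
tool_pos: [0.5042, 0.1848, 0.1183]
tcp_rot: [0.998, 0.064, -0.0, 0.0]
wrist_force: [0.6, -0.1, -2.3]
grip_width: 0.0176
gripper_force: 59.9
```

move_arm:
  plan:
    - {"offset": [0,0,0.1],"twist": [0,0,0],"grip": 1}
    - {"offset": [0,0,0],"twist": [0,0,0],"grip": 1}
    - {"offset": [0,0,0.1],"twist": [0,0,0],"grip": 1}
    - {"offset": [0,0,0],"twist": [0,0,0],"grip": 1}
    - {"offset": [0,0,0],"twist": [0,0,0],"grip": 1}

```text
time: 9.07
tool_pos: [0.5042, 0.1848, 0.1182]
tcp_rot: [0.998, 0.064, 0.0, -0.0]
wrist_force: [-7.1, -1.1, 16.8]
grip_width: 0.0171
gripper_force: 62.5
```

The board is on the floor: z has stalled at 0.118, as predicted, with 17 N upward. I'll ease off the push and open.

move_arm:
  plan:
    - {"offset": [0,0,-0.15],"twist": [0,0,0],"grip": 1}
    - {"offset": [0,0,0],"twist": [0,0,0],"grip": 1}
    - {"offset": [0,0,0],"twist": [0,0,0],"grip": 0.7}
    - {"offset": [0,0,0],"twist": [0,0,0],"grip": 0.5}
    - {"offset": [0,0,0],"twist": [0,0,0],"grip": 0.3}

```text
time: 9.7
tool_pos: [0.5042, 0.1848, 0.1176]
tcp_rot: [0.998, 0.064, -0.0, 0.0]
wrist_force: [-0.2, -0.5, 0.0]
grip_width: 0.0587
gripper_force: 0.0
```

move_arm:
  plan:
    - {"offset": [0,0,0],"twist": [0,0,0],"grip": 0.3}
    - {"offset": [0,0,-1],"twist": [0,0,0],"grip": 0.3}
    - {"offset": [0,0,-3],"twist": [0,0,0],"grip": 0.3}
    - {"offset": [0,0,-4],"twist": [0,0,0],"grip": 0.3}
    - {"offset": [0,0,-4],"twist": [0,0,0],"grip": 0.3}

```text
time: 10.32
tool_pos: [0.5041, 0.1847, 0.2398]
tcp_rot: [0.998, 0.064, 0.0, -0.0]
wrist_force: [1.1, -0.3, -1.2]
grip_width: 0.0597
gripper_force: 0.0
```

```bash
python3 w.py w4; python3 -c "
from h import *
save(eyes.capture('side'),'s4.png')
a=cv2.imread('pics/w4.png');b=cv2.imread('pics/s4.png')
cv2.imwrite('pics/c4.png',cv2.resize(np.hstack([a,b]),(800,300)))"
```

```text
[0.5041 0.1847 0.2398] [[0.992, 0.127, 0.0], [0.127, -0.992, 0.0], [0.0, -0.0, -1.0]] [ 0.72  0.13 -0.28  0.   -1.17  0.98]
```

View pics/c4.png

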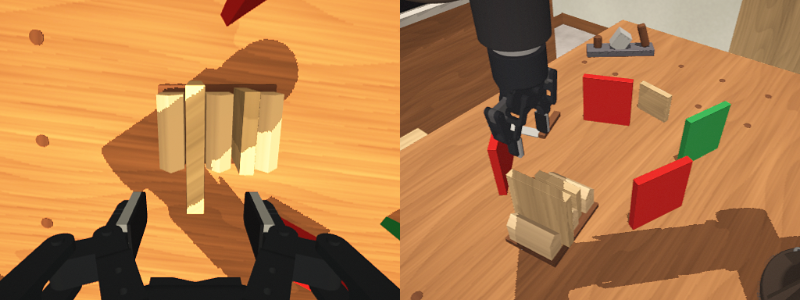

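The tall board stands upright in the empty slot: wrist half columns 186–204, rows 85–213. The racked short board and the offcut have not moved, and the gripper is clear.

```bash
python3 -c "
from h import *
print(arm.close_job())"
```

```text
the job is handed in; nothing more can be done
None
```

The tall board is standing upright on the floor of the empty slot, lowered until it touched before release and about centred along the slot. Both short boards were left where they were, and the job is handed in at about 10.5 s of robot time.

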